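# Restart the sample heater

## Task

Start the next run on the blue sample heater: swing its clear splash cover up and over out of the way, press the square key, then the long bar key, then the large round key, each fully down and let up before the next, and then fold the cover fully shut again. Do not press the cross key or the small round key, and leave the can, bottle and flask around the heater where they stand.

Things in the scene. Friction and masses are not known exactly. Their poses are not given: they have to be found in the camera images.
- heater: fixed bench heater, blue case, deck 60 mm above bench. Origin at bench level; x front (robot side) to rear, y to its left. Case: x -100..135 mm, y +-110. Keypad: centre x -32.5, y 0, keys on a 45 mm grid (2 along x, 3 along y), in a rim 119 x 170 mm outside, 6 thick, 13 above deck. Rear: aluminium block with vials, x 50..125 mm, 98 mm above bench
- cover (a joint): angle (rad) of the clear splash cover on the keypad: stiff-hinged plate 119 (heater x) x 170 (heater y) x 4 mm, grey edges. 0 = shut flat on the rim; grows as its right (-y) edge swings up and over to the left; stop at 2.0. Hinge friction (0.25 N m) holds it at any angle
- cover_hinge (a point): middle of the cover's hinge line, which runs along heater x on the left (+y) side of the keypad, 74 mm above the bench
- cover_handle (a point): middle of the cover's handle: round black bar, 10 mm diameter, 70 mm long between its end posts, parallel to the hinge, 155 mm from the hinge line along the cover, its axis 28 mm above the cover's outer face; moves with the cover
- square_top (a point): centre of the top face of the black key with this shape: 22 mm square block; top 11 mm above the deck (71 mm above the bench) when up. The five keys stand in any order in five of the keypad's six places
- key_square (a joint): how far that key is pressed in m: 0 up, 0.005 fully down (takes about 4 N); springs back
- bar_top (a point): centre of the top face of the black key with this shape: long narrow bar, 9 x 32 mm, its length along the heater's y; top 11 mm above the deck (71 mm above the bench) when up. The five keys stand in any order in five of the keypad's six places
- key_bar (a joint): how far that key is pressed in m: 0 up, 0.005 fully down (takes about 4 N); springs back
- round_top (a point): centre of the top face of the black key with this shape: large round disc, 27 mm across; top 11 mm above the deck (71 mm above the bench) when up. The five keys stand in any order in five of the keypad's six places
- key_round (a joint): how far that key is pressed in m: 0 up, 0.005 fully down (takes about 4 N); springs back
- cross_top (a point): centre of the top face of the black key with this shape: plus-shaped cross, arms 8 mm wide and 28 mm long; top 11 mm above the deck (71 mm above the bench) when up. The five keys stand in any order in five of the keypad's six places
- key_cross (a joint): how far that key is pressed in m: 0 up, 0.005 fully down (takes about 4 N); springs back
- small_top (a point): centre of the top face of the black key with this shape: small round pin, 12 mm across; top 11 mm above the deck (71 mm above the bench) when up. The five keys stand in any order in five of the keypad's six places
- key_small (a joint): how far that key is pressed in m: 0 up, 0.005 fully down (takes about 4 N); springs back
- spray: spray can (bystander), 54 mm diameter, about 150 mm tall, standing near the heater; origin at the centre of its foot, z up its axis
- reagent: amber reagent bottle with black cap (bystander), 64 mm diameter, about 160 mm tall; origin at the centre of its foot, z up
- flask: conical glass flask (bystander), 72 mm diameter at the foot, 130 mm tall; origin at the centre of its foot, z up

How it is judged:
By the outcome, as a careful person would: the job done as asked, in the order asked, and still so for the second after the job is handed in, with the robot touching nothing.
It also fails if it takes over 64 s, if anything falls off the work surface, if the arm or the gripper's body presses on something with over 40 N, if the wrist force passes 120 N, or if a joint passes its speed limit or range.

## Robot

A 6-joint arm with a two-finger parallel gripper is mounted at the origin on the work surface. World frame = base frame: x ahead of the robot, y to its left, z up, the work surface at z = 0. Lengths are in m, angles in rad, forces in N, time in s.
With the tool pointing down it reaches from about 0.25 to 0.725 m from the base axis. Payload 4 kg.
Tool frame: the origin (TCP) lies at the very end of the fingers, on their centre line; the grasp point (between the pads) lies 19 mm behind it; z points along the fingers, y is the line along which they close (so a half turn about z gives the same grasp; the last joint's range is limited). The gripper opens to 85 mm and grips with 20 to 120 N. Pads are 22 mm wide; open, the fingers measure 114 mm over their backs; the gripper's body (76 mm by 85 mm) begins 54 mm behind the grasp point. The pads swing forward as they close: fully open they stand 13 mm farther back than shut.
Start: joints at [1.323, 0.241, 0.005, 1.335, 0, 1.571], TCP at [0.123, 0.485, 0.206] pointing down, gripper open.
Joint ranges: [-2.72, 2.72], [-1.05, 1.87], [-1.09, 1.28], [-1.99, 2.15], [-1.42, 1.44], [-3.14, 3.14]. Speed limits (rad/s): [2.79, 2.79, 3.14, 3.14, 3.14, 3.14].

## Interface

Orientations are given as a unit quaternion [x, y, z, w].
In Python, from workcell import * gives the robot as it stands. The module is installed in compiled form; this text tells all that it offers.
- The arm moves only by the tool send_rows, never from a script. Its argument "steps" is text: rows parted by semicolons, each of 7 numbers parted by spaces: the opening, from -1 (shut) to 1 (fully open), then the shift along the world's x, y, z in m, then the turn, a rotation vector about the world's x, y, z in rad. A call has exactly 5 rows; each row shifts and turns the commanded pose from where the row before left it; what a row does not reach is not made up. A row lasts 1/12 s, in which the tool goes at most 41.7 mm and 7.16 degrees, less where a joint would pass 70% of its speed; a pose out of reach is approached as far as the arm can. A call is refused whole if a number of a shift passes 0.0417 or a number of a turn 0.125, either way. A call with a gripper value outside its range is refused whole. The fingers move at their own pace and stop on an object; the grip force is fixed at half the most. Time passes only in rows, so rows that do not move let the fingers close, or fill a call up. It gives the time, the measured TCP pose, the force, the opening and the grip force at its end, in the units of the state.
- get_obs(): the state, without advancing time (a new reading comes with each control period).
- camera(name): name is "scene" or "top"; returns a dict with "frame" (420x560x3 uint8, red, green, blue), "range_z" (420x560 float32, m along the optical axis (not along the pixel's ray), 0 where there is no reading), "camera_matrix" (3x3 intrinsics, pixels), "k1" (the pictures are not rectified: a ray, as slopes to the right and down, at radius r is drawn at 1 + k1 r^2 times it, then the intrinsics apply), "extrinsics" (4x4, takes a point from world to camera coordinates). Camera axes: x right, y down, z forward; pixel columns grow to the right and rows downward; lengths in m; the calibration is good to about 2 mm. A picture is of the moment at which its call begins.
- job_done(): hands the job in; it is judged then, once.
The state is a dict: "clock": time; "joint_pos": joint angles; "joint_vel": joint speeds; "tau": joint torques, N m; "eef_pos": TCP position; "tool_rot": TCP orientation; "ft_force": force on the tool from outside, world axes, zero at the start; "ft_torque": the same for the moment, N m; "grip_width": finger opening in m; "grasp_force": force on a finger pad.
Only numpy, scipy, OpenCV 4.12 (cv2) and the standard library are available. Lean on these libraries where they do the work, as an engineer would, in place of code of your own. Each camera call takes 0.05 s, during which the arm holds its last target. There are 200 camera calls.

## Working session

There is one attempt and no reset: what is moved stays moved. The work goes in short steps, Python scripts to look and compute and a tool call to move; the robot and the scene stay as the last step left them, time stands still between calls to the robot, and variables do not carry over. Pictures are saved under pics/ and viewed, at most 10 in all, crops included, and the job is handed in when it is done.

Besides the shell and the picture viewer there is one more tool, called after "Request:" in YAML: its name, and indented under it one key for each argument. send_rows: Moves the arm, as the interface text tells. Its arguments: {"type":"object","properties":{"steps":{"type":"string"}},"required":["steps"]}

```bash
mkdir -p pics; cat > h.py <<'E'
from workcell import *
import numpy as np, cv2
def look(n,fn=None):
    c=camera(n)
    if fn: cv2.imwrite('pics/'+fn,c['frame'][:,:,::-1])
    return c
def cloud(c):
    K=c['camera_matrix'];h,w=c['range_z'].shape
    u,v=np.meshgrid(np.arange(w),np.arange(h))
    p=np.stack([u,v],-1).reshape(-1,1,2).astype(float)
    d=cv2.undistortPoints(p,K,np.array([c['k1'],0,0,0,0.])).reshape(h,w,2)
    z=c['range_z'];P=np.stack([d[...,0]*z,d[...,1]*z,z],-1)
    E=c['extrinsics'];P=(P-E[:3,3])@E[:3,:3]
    P[z==0]=np.nan
    return P
def ray_at(c,px,z):
    K=c['camera_matrix'];E=c['extrinsics']
    d=cv2.undistortPoints(np.array(px,float).reshape(-1,1,2),K,np.array([c['k1'],0,0,0,0.])).reshape(-1,2)
    d=np.c_[d,np.ones(len(d))]@E[:3,:3]; o=-E[:3,:3].T@E[:3,3]
    return o+d*((z-o[2])/d[:,2])[:,None]
E
python3 - <<'E'
from h import *
a=look('top','top1.png');b=look('scene','scene1.png')
np.savez('pics/c.npz',a=cloud(a),b=cloud(b))
o=get_obs();print(o)
for c in (a,b): print(c['camera_matrix'],c['k1'],c['extrinsics'])
E
```

```text
{'clock': 0.1, 'joint_pos': array([ 1.32294586e+00,  2.41330009e-01,  3.88264712e-03,  1.33519375e+00,
       -1.00316521e-05,  1.57079551e+00]), 'joint_vel': array([ 0.00297296, -0.00238263,  0.00234422, -0.00112101, -0.00149535,
       -0.00067857]), 'tau': array([-1.06546246e-03, -3.73136938e+01,  2.53010166e+01,  1.07827535e-02,
        6.45634330e-06,  2.99504200e-05]), 'eef_pos': array([0.12251687, 0.48414062, 0.20541487]), 'tool_rot': array([ 1.23607817e-01,  9.92330719e-01, -9.15936927e-04, -1.09038145e-04]), 'ft_force': array([-0.19113131,  0.13209726, -0.11067465]), 'ft_torque': array([-0.03709364,  0.03555494,  0.01434942]), 'grasp_force': 0.0, 'grip_width': 0.08564587178052563}
[[505.83950325   0.         281.34270887]
 [  0.         505.83950325 208.35751192]
 [  0.           0.           1.        ]] -0.17144203335046515 [[ 0.00425945 -0.999777   -0.02068349  0.03826376]
 [-0.99545031 -0.00227037 -0.09525504  0.55413924]
 [ 0.09518684  0.02099512 -0.995238    1.20092951]
 [ 0.          0.          0.          1.        ]]
[[401.28232986   0.         284.55321944]
 [  0.         401.28232986 210.09695653]
 [  0.           0.           1.        ]] -0.11929829831193751 [[ 0.79115712  0.61157222 -0.00705901 -0.4642176 ]
 [ 0.4523414  -0.59285928 -0.66626206 -0.1752889 ]
 [-0.41165236  0.52392489 -0.74568428  1.03508666]
 [ 0.          0.          0.          1.        ]]
```

View pics/top1.png

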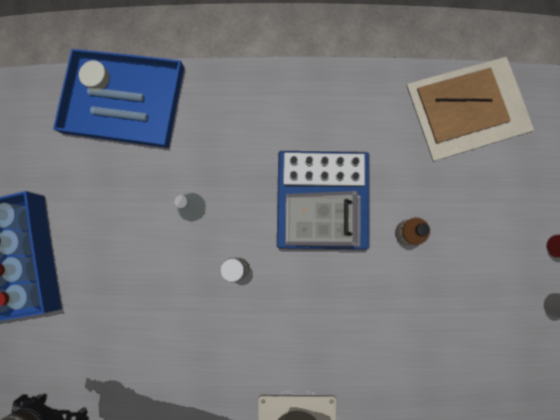

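View pics/scene1.png

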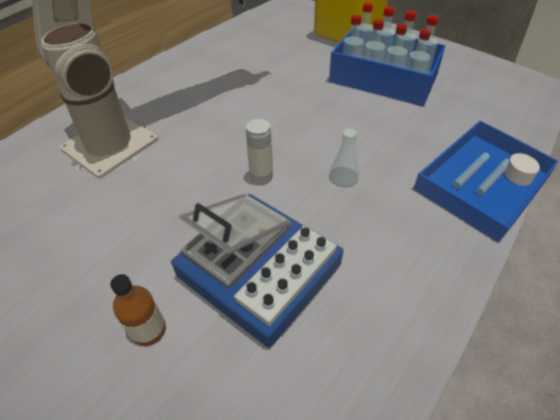

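The top view shows the heater at about (323,200), with the handle at (348,217), the bottle at (415,231), the can at (232,270) and the flask at (182,202). In the scene view the cover looks partly open.

```bash
python3 - <<'E'
from h import *
a=cv2.imread('pics/top1.png')[140:260,265:445];b=cv2.imread('pics/scene1.png')[180:350,165:355]
A=cv2.resize(a,None,fx=4.4,fy=4.4,interpolation=cv2.INTER_CUBIC);B=cv2.resize(b,None,fx=4.2*.8,fy=4.2*.8,interpolation=cv2.INTER_CUBIC)
cv2.imwrite('pics/a.png',cv2.convertScaleAbs(A,alpha=1.5));cv2.imwrite('pics/b.png',cv2.convertScaleAbs(B,alpha=1.5))
d=np.load('pics/c.npz');P=d['a'];im=cv2.imread('pics/top1.png').astype(int)
# case top: blue pixels near
H,W=P.shape[:2];v,u=np.mgrid[:H,:W]
roi=(u>265)&(u<385)&(v>140)&(v<262)
blue=roi&(im[...,0]>im[...,2]+40)&(abs(P[...,2]-.06)<.012)
pts=P[blue];print('blue',len(pts),np.median(pts[:,2]),cv2.minAreaRect(pts[:,:2].astype(np.float32)))
blk=roi&(abs(P[...,2]-.098)<.012)&(v<190);pts=P[blk];print('block',len(pts),cv2.minAreaRect(pts[:,:2].astype(np.float32)))
Q=P[roi]; 
for (x,y) in [(300,205),(300,235),(322,212),(340,215),(348,205),(348,217),(348,230),(357,200),(357,240),(290,220),(330,243),(330,195)]: print((x,y),P[y,x].round(3))
for n,(x,y) in dict(can=(232,270),bottle=(415,231),flask=(182,202)).items():
  r=(abs(u-x)<35)&(abs(v-y)<35)&(P[...,2]>.02)
  for nm,Q in (('t',P[r]),): 
    print(n,np.nanpercentile(Q,[2,50,98],axis=0).round(3).tolist())
Q=d['b']; s=cv2.imread('pics/scene1.png')
for (x,y) in [(210,220),(200,210),(222,232),(185,208),(250,249),(285,222),(238,197)]: print((x,y),Q[y,x].round(3))
E
```

```text
blue 1812 0.05847457562292063 ((0.5732983350753784, -0.059593118727207184), (0.21571706235408783, 0.22957584261894226), 89.31861877441406)
block 565 ((0.6426416039466858, -0.05978045612573624), (0.15836673974990845, 0.054540589451789856), 89.16179656982422)
(300, 205) [ 0.556 -0.004  0.091]
(300, 235) [ 0.487 -0.004  0.093]
(322, 212) [ 0.538 -0.053  0.113]
(340, 215) [ 0.53  -0.093  0.128]
(348, 205) [ 0.548 -0.106  0.17 ]
(348, 217) [ 0.522 -0.106  0.171]
(348, 230) [ 0.494 -0.106  0.167]
(357, 200) [ 0.562 -0.129  0.141]
(357, 240) [ 0.476 -0.137  0.071]
(290, 220) [0.522 0.019 0.083]
(330, 243) [ 0.468 -0.071  0.12 ]
(330, 195) [ 0.575 -0.071  0.123]
can [[0.385, 0.118, 0.043], [0.41, 0.14, 0.147], [0.433, 0.166, 0.152]]
bottle [[0.468, -0.293, 0.031], [0.494, -0.259, 0.109], [0.523, -0.24, 0.161]]
flask [[0.53, 0.236, 0.021], [0.555, 0.256, 0.064], [0.588, 0.284, 0.131]]
(210, 220) [ 0.498 -0.092  0.131]
(200, 210) [ 0.497 -0.107  0.17 ]
(222, 232) [ 0.536 -0.101  0.137]
(185, 208) [ 0.333 -0.032 -0.002]
(250, 249) [ 0.558 -0.064  0.067]
(285, 222) [0.577 0.015 0.082]
(238, 197) [0.467 0.007 0.086]
```

View pics/a.png

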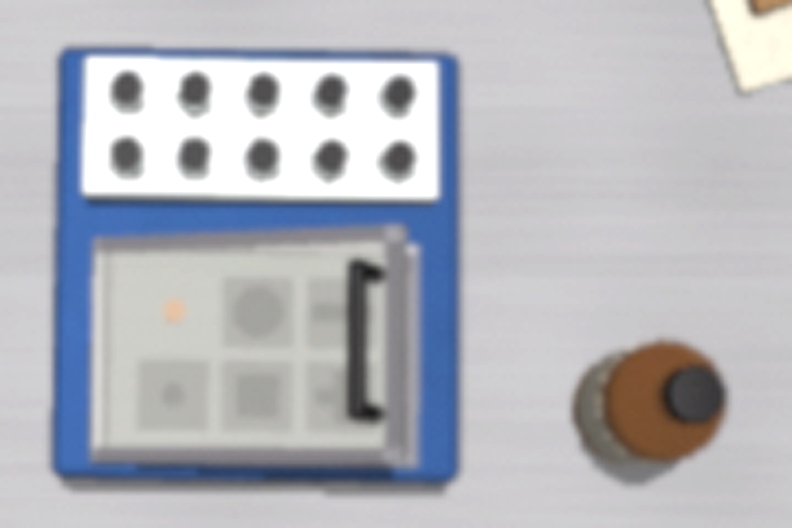

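View pics/b.png

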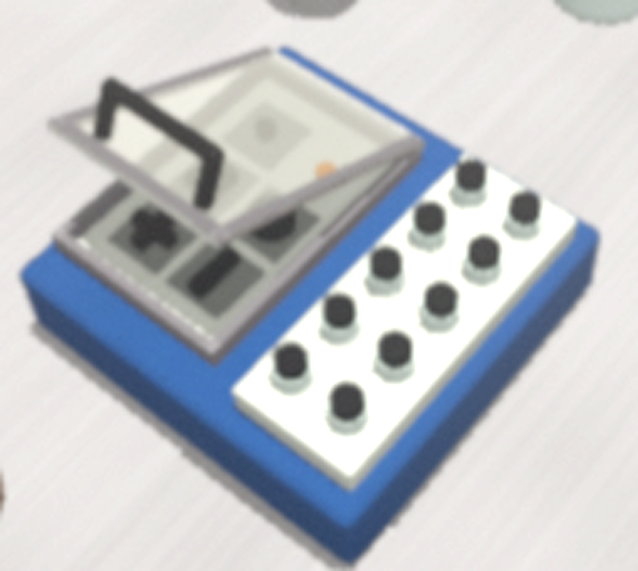

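The rear row, left to right, is empty, large round, bar. The front row is small round, square, cross. The cover stands at roughly 0.4 rad. One refinement measurement next.

```bash
python3 - <<'E'
from h import *
from scipy.optimize import least_squares
a=camera('top');P=cloud(a);im=a['frame'].astype(int)
H,W=P.shape[:2];v,u=np.mgrid[:H,:W]
roi=(u>270)&(u<380)&(v>145)&(v<255)
# case outline via blue mask at deck plane
G=ray_at(a,np.stack([u,v],-1).reshape(-1,2),.06).reshape(H,W,3)
blue=(roi&(im[...,2]>im[...,0]+40)).astype(np.uint8)
def line(pts,ax):
    p=np.polyfit(pts[:,1-ax],pts[:,ax],1);r=pts[:,ax]-np.polyval(p,pts[:,1-ax]);k=abs(r)<.003
    return np.polyfit(pts[k,1-ax],pts[k,ax],1)
L=np.array([G[r,np.where(blue[r])[0][0]]for r in range(160,240)]);R=np.array([G[r,np.where(blue[r])[0][-1]]for r in range(160,240)])
T=np.array([G[np.where(blue[:,c])[0][0],c]for c in range(285,360)]);B=np.array([G[np.where(blue[:,c])[0][-1],c]for c in range(285,360)])
for n,q,ax in (('L',L,1),('R',R,1),('T',T,0),('B',B,0)):
    p=line(q[:,:2],ax);print(n,'slope',p[0].round(4),'at mid',np.polyval(p,.57 if ax else -.06).round(4))
dark=(im.max(2)<60)&(u>340)&(u<356)&(v>192)&(v<238)
Q=P[dark];Q=Q[(Q[:,2]>.155)&(Q[:,2]<.185)];print('bar top',len(Q),np.median(Q,0).round(4),Q.min(0).round(3),Q.max(0).round(3))
m=dark&(P[...,2]>.15); vv,uu=np.where(m);print('px',uu.mean(),vv.mean(),'ray@.166',ray_at(a,[(uu.mean(),vv.mean())],.166))
# cover plane
c=roi&(v>205)&(v<232)&(u>296)&(u<342)&(P[...,2]>.08);Q=P[c];A=np.c_[Q[:,1],np.ones(len(Q))]
p=np.polyfit(Q[:,1],Q[:,2],1);r=Q[:,2]-np.polyval(p,Q[:,1]);k=abs(r)<.005;p=np.polyfit(Q[k,1],Q[k,2],1);print('cover slope',p,'theta',np.arctan(-p[0]),'z at y=.0255',np.polyval(p,.0255),k.sum(),len(k))
# rough key px
g=cv2.cvtColor(a['frame'],cv2.COLOR_RGB2GRAY)
E
```

```text
L slope -0.0109 at mid 0.0469
R slope -0.0132 at mid -0.1659Traceback (most recent call last):
  File "<stdin>", line 15, in <module>
  File "<stdin>", line 11, in line
    raise TypeError("expected non-empty vector for x")
TypeError: expected non-empty vector for x
```

```bash
python3 - <<'E'
from h import *
a=camera('top');P=cloud(a);im=a['frame'].astype(int)
H,W=P.shape[:2];v,u=np.mgrid[:H,:W]
G=ray_at(a,np.stack([u,v],-1).reshape(-1,2),.06).reshape(H,W,3)
roi=(u>270)&(u<380)&(v>145)&(v<255)
blue=roi&(im[...,2]>im[...,0]+40)
T=np.array([G[np.where(blue[:,c])[0][0],c]for c in range(285,360)]);B=np.array([G[np.where(blue[:,c])[0][-1],c]for c in range(285,360)])
print('T',np.median(T[:,0]),'B',np.median(B[:,0]))
dark=(im.max(2)<60)&(u>340)&(u<356)&(v>192)&(v<238)
Q=P[dark];Q=Q[(Q[:,2]>.155)&(Q[:,2]<.185)];print('bar top',len(Q),np.median(Q,0).round(4),Q.min(0).round(3),Q.max(0).round(3))
c=roi&(v>205)&(v<232)&(u>296)&(u<342)&(P[...,2]>.08);Q=P[c]
p=np.polyfit(Q[:,1],Q[:,2],1)
for i in range(3):
  k=abs(Q[:,2]-np.polyval(p,Q[:,1]))<(.02,.01,.006)[i];p=np.polyfit(Q[k,1],Q[k,2],1)
print('theta',np.arctan(-p[0]),'z at hinge',np.polyval(p,.0255),k.sum(),len(k))
b=camera('scene');P=cloud(b);im=b['frame'].astype(int);v,u=np.mgrid[:H,:W]
dark=(im.max(2)<70)&(u>192)&(u<232)&(v>200)&(v<240);Q=P[dark];Q=Q[Q[:,2]>.158];print('scene bar',len(Q),np.median(Q,0).round(4),Q.min(0).round(3),Q.max(0).round(3))
E
```

```text
T 0.6041914924664726 B 0.4600004022873664
bar top 148 [ 0.5229 -0.1011  0.1709] [ 0.485 -0.114  0.155] [ 0.559 -0.096  0.178]
theta 0.4370364213344493 z at hinge 0.07712612208594663 1163 1167
scene bar 237 [ 0.5279 -0.1053  0.172 ] [ 0.485 -0.113  0.158] [ 0.561 -0.1    0.176]
```

Request:
send_rows:
  steps: "0 0.01 -0.01 0.02 0 0 0.047;0 0.01 -0.01 0.02 0 0 0.047;0 0.01 -0.01 0.02 0 0 0.047;0 0.01 -0.01 0.02 0 0 0.047;0 0.01 -0.01 0.02 0 0 0.047"

```text
clock: 0.67
eef_pos: [0.1729, 0.4341, 0.307]
tool_rot: [0.005, 1.0, -0.0, -0.0]
ft_force: [0.5, 0.4, -0.4]
grip_width: 0.0427
grasp_force: 0.0
```

Request:
send_rows:
  steps: "-0.1 0.0176 -0.0256 0 0 0 0;-0.1 0.0176 -0.0256 0 0 0 0;-0.1 0.0176 -0.0256 0 0 0 0;-0.1 0.0176 -0.0256 0 0 0 0;-0.1 0.0176 -0.0256 0 0 0 0"

```text
clock: 1.08
eef_pos: [0.2611, 0.3054, 0.3062]
tool_rot: [0.006, 1.0, 0.0, 0.0]
ft_force: [0.8, -0.4, 0.3]
grip_width: 0.0384
grasp_force: 0.0
```

Request:
send_rows:
  steps: "-0.1 0.0176 -0.0256 0 0 0 0;-0.1 0.0176 -0.0256 0 0 0 0;-0.1 0.0176 -0.0256 0 0 0 0;-0.1 0.0176 -0.0256 0 0 0 0;-0.1 0.0176 -0.0256 0 0 0 0"

```text
clock: 1.5
eef_pos: [0.3491, 0.1773, 0.3063]
tool_rot: [0.006, 1.0, 0.0, 0.0]
ft_force: [0.3, 0.6, -1.0]
grip_width: 0.0385
grasp_force: 0.0
```

Request:
send_rows:
  steps: "-0.1 0.0176 -0.0256 0 -0.04 0 0;-0.1 0.0176 -0.0256 0 -0.04 0 0;-0.1 0.0176 -0.0256 0 -0.04 0 0;-0.1 0.0176 -0.0256 0 -0.04 0 0;-0.1 0.0176 -0.0256 0 -0.04 0 0"

```text
clock: 1.92
eef_pos: [0.4373, 0.0493, 0.3063]
tool_rot: [0.007, 0.995, -0.101, 0.001]
ft_force: [0.7, -0.6, 0.2]
grip_width: 0.0381
grasp_force: 0.0
```

Request:
send_rows:
  steps: "-0.1 0.0176 -0.0256 0 -0.04 0 0;-0.1 0.0176 -0.0256 0 -0.04 0 0;-0.1 0.0176 -0.0256 0 -0.04 0 0;-0.1 0.0176 -0.0256 0 -0.04 0 0;-0.1 0.0176 -0.0256 0 -0.04 0 0"

```text
clock: 2.33
eef_pos: [0.5253, -0.0786, 0.3061]
tool_rot: [0.006, 0.98, -0.2, 0.001]
ft_force: [0.2, 0.5, 0.2]
grip_width: 0.0385
grasp_force: 0.0
```

```bash
cat >> h.py <<'E'
from scipy.spatial.transform import Rotation as Ro
HX,HY,HZ=.524,.0259,.074; R0=.158; F0=.1974; Gp=.013
def target(th,tau,g=Gp):
    f=th+F0
    return np.array([HX,HY-R0*np.cos(f)-g*np.sin(tau),HZ+R0*np.sin(f)-g*np.cos(tau)])
def st():
    o=get_obs();M=Ro.from_quat(o['tool_rot']).as_matrix();z=M[:,2];y=M[:,1]
    tau=np.arctan2(-z[1],-z[2])
    print('t',round(o['clock'],2),'tcp',o['eef_pos'].round(4),'tau',tau.round(3),'z',z.round(3),'y',y.round(3),'F',o['ft_force'].round(1),'w',round(o['grip_width'],4),'gf',round(float(o['grasp_force']),1),'q',o['joint_pos'].round(2))
    return o,tau
E
python3 - <<'E'
from h import *
o,tau=st();print(target(.42,tau)-o['eef_pos'],target(.42,tau,-.067)-o['eef_pos'])
E
```

```text
t 2.33 tcp [ 0.5253 -0.0786  0.3061] tau 0.402 z [-0.    -0.391 -0.92 ] y [ 0.013  0.92  -0.391] F [0.2 0.5 0.2] w 0.0385 gf 0.0 q [ 0.09  0.29  0.26  1.58 -0.4   0.12]
[-0.00134931 -0.02943145 -0.15260125] [-0.00134931  0.00185208 -0.07897149]
```

Request:
send_rows:
  steps: "-0.1 -0.0003 0.0004 -0.0158 0 0 0;-0.1 -0.0003 0.0004 -0.0158 0 0 0;-0.1 -0.0003 0.0004 -0.0158 0 0 0;-0.1 -0.0003 0.0004 -0.0158 0 0 0;-0.1 0 0.0004 -0.0158 0 0 0"

```text
clock: 2.75
eef_pos: [0.5232, -0.0753, 0.2262]
tool_rot: [0.006, 0.98, -0.199, 0.001]
ft_force: [-0.2, -0.3, 1.0]
grip_width: 0.0385
grasp_force: 0.0
```

Request:
send_rows:
  steps: "-0.1 0 -0.0063 -0.0147 0 0 0;-0.1 0 -0.0063 -0.0147 0 0 0;-0.1 0 -0.0063 -0.0147 0 0 0;-0.1 0 -0.0063 -0.0147 0 0 0;-0.1 0 -0.0063 -0.0147 0 0 0"

```text
clock: 3.17
eef_pos: [0.5233, -0.107, 0.1528]
tool_rot: [0.006, 0.98, -0.199, 0.001]
ft_force: [-0.1, -0.3, -0.2]
grip_width: 0.038
grasp_force: 0.0
```

```bash
python3 - <<'E'
from h import *
o,tau=st();print(target(.42,tau)-o['eef_pos'])
b=camera('scene')['frame'][150:300,140:340,::-1];cv2.imwrite('pics/s2.png',cv2.resize(b,None,fx=3.5,fy=3.5,interpolation=cv2.INTER_CUBIC))
E
```

```text
t 3.17 tcp [ 0.5233 -0.107   0.1528] tau 0.4 z [-0.    -0.389 -0.921] y [ 0.013  0.921 -0.389] F [-0.1 -0.3 -0.2] w 0.038 gf 0.0 q [ 0.04  0.34 -0.07  1.18 -0.4   0.06]
[ 0.00073389 -0.00102016  0.00064928]
```

View pics/s2.png

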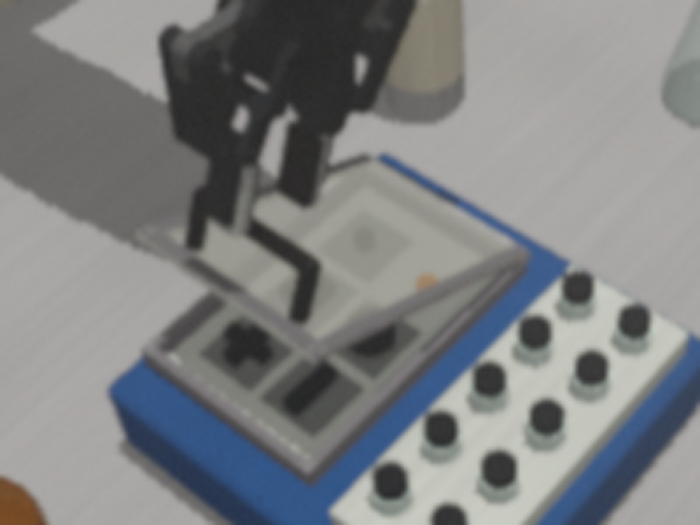

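The fingers straddle the handle bar (tips near (205,240) and (300,195)), so I'm closing.

Request:
send_rows:
  steps: "-0.5 0 0 0 0 0 0;-0.7 0 0 0 0 0 0;-1 0 0 0 0 0 0;-1 0 0 0 0 0 0;-1 0 0 0 0 0 0"

```text
clock: 3.63
eef_pos: [0.5242, -0.1064, 0.1547]
tool_rot: [0.006, 0.98, -0.199, 0.002]
ft_force: [-0.9, -0.2, 0.1]
grip_width: 0.0002
grasp_force: 0.0
```

Request:
send_rows:
  steps: "-1 0 0 0 0 0 0;-1 0 0 0 0 0 0;-1 0 0 0 0 0 0;-1 0 0 0 0 0 0;-1 0 0 0 0 0 0"

```text
clock: 4.05
eef_pos: [0.5234, -0.1068, 0.1537]
tool_rot: [0.006, 0.98, -0.199, 0.001]
ft_force: [0.6, -0.4, 0.5]
grip_width: -0.0
grasp_force: 0.0
```

```bash
python3 - <<'E'
from h import *
o,tau=st()
th0,t0=.42,.40;th1,t1=1.85,1.2
N=40
s=np.linspace(0,1,N+1);T=np.array([target(th0+(th1-th0)*k,t0+(t1-t0)*k) for k in s]);D=np.diff(T,axis=0)
print((t1-t0)/N)
for i in range(0,N,5): print(i,D[i:i+5].mean(0).round(5), D[i:i+5].round(4)[:,1:].tolist())
E
```

```text
t 4.05 tcp [ 0.5234 -0.1068  0.1537] tau 0.4 z [-0.    -0.389 -0.921] y [ 0.013  0.921 -0.389] F [ 0.6 -0.4  0.5] w -0.0 gf 0.0 q [ 0.04  0.34 -0.07  1.18 -0.4   0.06]
0.019999999999999997
0 [0.      0.00343 0.0044 ] [[0.0031, 0.0046], [0.0033, 0.0045], [0.0034, 0.0044], [0.0036, 0.0043], [0.0037, 0.0041]]
5 [0.      0.00415 0.00371] [[0.0039, 0.004], [0.004, 0.0039], [0.0042, 0.0037], [0.0043, 0.0036], [0.0044, 0.0034]]
10 [0.      0.00473 0.00289] [[0.0045, 0.0032], [0.0046, 0.0031], [0.0047, 0.0029], [0.0048, 0.0027], [0.0049, 0.0025]]
15 [0.      0.00515 0.00199] [[0.005, 0.0024], [0.0051, 0.0022], [0.0052, 0.002], [0.0052, 0.0018], [0.0053, 0.0016]]
20 [0.      0.00541 0.00103] [[0.0053, 0.0014], [0.0054, 0.0012], [0.0054, 0.001], [0.0054, 0.0008], [0.0055, 0.0006]]
25 [0.00e+00 5.49e-03 4.00e-05] [[0.0055, 0.0004], [0.0055, 0.0002], [0.0055, 0.0], [0.0055, -0.0002], [0.0055, -0.0004]]
30 [ 0.       0.00539 -0.00094] [[0.0055, -0.0006], [0.0054, -0.0007], [0.0054, -0.0009], [0.0054, -0.0011], [0.0053, -0.0013]]
35 [ 0.       0.00512 -0.00189] [[0.0053, -0.0015], [0.0052, -0.0017], [0.0051, -0.0019], [0.005, -0.0021], [0.005, -0.0023]]
```

The fingers shut on nothing. I'll look.

```bash
python3 - <<'E'
from h import *
c=camera('scene');b=c['frame'][150:270,160:280,::-1];a=camera('top');t=a['frame'][160:260,280:400,::-1]
f=lambda i:cv2.convertScaleAbs(cv2.resize(i,(400,400),interpolation=cv2.INTER_CUBIC),alpha=1.8)
cv2.imwrite('pics/s3.png',np.hstack([f(b),f(t)]))
P=cloud(c);im=c['frame'].astype(int);u0=np.arange(560)
for (x,y) in [(200,210),(210,216),(216,224),(222,225),(228,232),(200,225)]: print((x,y),P[y,x].round(3),im[y,x])
E
```

```text
(200, 210) [ 0.498 -0.107  0.17 ] [57 56 54]
(210, 216) [ 0.521 -0.107  0.172] [62 60 58]
(216, 224) [ 0.514 -0.093  0.133] [145 143 136]
(222, 225) [ 0.547 -0.107  0.169] [105 104  99]
(228, 232) [ 0.56  -0.109  0.163] [44 45 45]
(200, 225) [ 0.502 -0.117  0.144] [136 134 128]
```

View pics/s3.png

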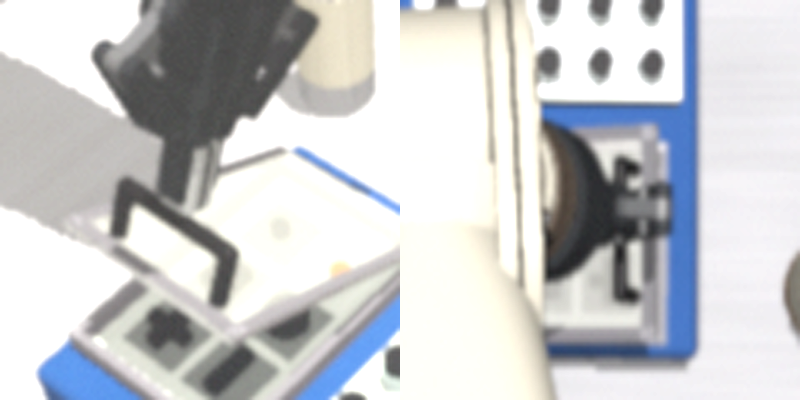

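The fingertips end just above the bar, at about (165,200) and (200,205) in the left half of the picture. I'll compare tip and bar depth.

```bash
python3 - <<'E'
from h import *
c=camera('scene');P=cloud(c);im=c['frame'].astype(int)
for y in range(196,226,2): print(y,[(x,P[y,x].round(3).tolist(),int(im[y,x].mean())) for x in (209,214,219)])
st()
E
```

```text
196 [(209, [0.518, -0.099, 0.209], 51), (214, [0.528, -0.097, 0.214], 46), (219, [0.532, -0.091, 0.211], 98)]
198 [(209, [0.518, -0.1, 0.206], 48), (214, [0.529, -0.098, 0.211], 46), (219, [0.534, -0.093, 0.209], 104)]
200 [(209, [0.52, -0.101, 0.203], 46), (214, [0.53, -0.1, 0.208], 44), (219, [0.534, -0.093, 0.205], 104)]
202 [(209, [0.521, -0.103, 0.202], 46), (214, [0.53, -0.1, 0.204], 44), (219, [0.533, -0.094, 0.201], 104)]
204 [(209, [0.521, -0.104, 0.197], 46), (214, [0.529, -0.101, 0.2], 45), (219, [0.533, -0.094, 0.197], 105)]
206 [(209, [0.521, -0.105, 0.193], 45), (214, [0.529, -0.101, 0.196], 46), (219, [0.533, -0.095, 0.193], 99)]
208 [(209, [0.522, -0.106, 0.19], 55), (214, [0.53, -0.103, 0.193], 46), (219, [0.533, -0.096, 0.189], 96)]
210 [(209, [0.517, -0.104, 0.181], 72), (214, [0.529, -0.103, 0.187], 59), (219, [0.534, -0.097, 0.186], 88)]
212 [(209, [0.515, -0.103, 0.173], 46), (214, [0.529, -0.103, 0.183], 96), (219, [0.533, -0.097, 0.181], 98)]
214 [(209, [0.518, -0.106, 0.173], 43), (214, [0.529, -0.105, 0.18], 73), (219, [0.495, -0.068, 0.123], 142)]
216 [(209, [0.517, -0.106, 0.169], 83), (214, [0.526, -0.103, 0.172], 40), (219, [0.497, -0.071, 0.122], 110)]
218 [(209, [0.493, -0.09, 0.132], 144), (214, [0.529, -0.106, 0.171], 50), (219, [0.536, -0.102, 0.173], 50)]
220 [(209, [0.497, -0.093, 0.132], 151), (214, [0.53, -0.107, 0.168], 106), (219, [0.54, -0.105, 0.174], 46)]
222 [(209, [0.502, -0.098, 0.135], 150), (214, [0.507, -0.091, 0.132], 141), (219, [0.541, -0.107, 0.171], 62)]
224 [(209, [0.507, -0.103, 0.137], 148), (214, [0.51, -0.095, 0.133], 142), (219, [0.541, -0.108, 0.167], 131)]
t 4.2 tcp [ 0.5234 -0.1068  0.1537] tau 0.4 z [-0.    -0.389 -0.921] y [ 0.013  0.921 -0.389] F [ 0.4  0.4 -0.1] w -0.0001 gf 0.0 q [ 0.04  0.34 -0.07  1.18 -0.4   0.06]
```

The real fingertips sit about 25 mm short of the reported TCP along the tool axis: they show at z≈0.18 against 0.154 reported. I'll open, advance 27 mm along the tool and close again.

Request:
send_rows:
  steps: "-0.1 0 0 0 0 0 0;-0.1 0 0 0 0 0 0;-0.1 0 0 0 0 0 0;-0.1 0 0 0 0 0 0;-0.1 0 0 0 0 0 0"

```text
clock: 4.62
eef_pos: [0.5234, -0.1068, 0.1537]
tool_rot: [0.006, 0.98, -0.199, 0.001]
ft_force: [0.0, 0.3, -0.0]
grip_width: 0.0387
grasp_force: 0.0
```

Request:
send_rows:
  steps: "-0.1 0 -0.0021 -0.005 0 0 0;-0.1 0 -0.0021 -0.005 0 0 0;-0.1 0 -0.0021 -0.005 0 0 0;-0.1 0 -0.0021 -0.005 0 0 0;-0.1 0 -0.0021 -0.005 0 0 0"

```text
clock: 5.03
eef_pos: [0.5231, -0.1176, 0.1279]
tool_rot: [0.006, 0.98, -0.199, 0.001]
ft_force: [-0.6, 0.4, -0.6]
grip_width: 0.0385
grasp_force: 0.0
```

Request:
send_rows:
  steps: "-0.5 0 0 0 0 0 0;-0.7 0 0 0 0 0 0;-1 0 0 0 0 0 0;-1 0 0 0 0 0 0;-1 0 0 0 0 0 0"

```text
clock: 5.45
eef_pos: [0.5232, -0.1182, 0.1291]
tool_rot: [0.007, 0.98, -0.2, 0.001]
ft_force: [-1.4, -4.5, 0.2]
grip_width: 0.0079
grasp_force: 58.4
```

```bash
python3 - <<'E'
from h import *
st()
E
```

```text
t 5.45 tcp [ 0.5232 -0.1182  0.1291] tau 0.402 z [-0.    -0.391 -0.92 ] y [ 0.013  0.92  -0.391] F [-1.4 -4.5  0.2] w 0.0079 gf 58.4 q [ 0.02  0.36 -0.11  1.11 -0.4   0.03]
```

Gripped: opening 7.9 mm, pad force 58 N. Working out the arc.

```bash
sed -i 's/^HX.*/HX,HY,HZ=.524,.0259,.074; R0=.158; F0=.1974; Gp=.039/' h.py; cat >> h.py <<'E'
def arc(th0,t0,th1,t1,N=40):
    s=np.linspace(0,1,N+1);T=np.array([target(th0+(th1-th0)*k,t0+(t1-t0)*k) for k in s]);D=np.diff(T,axis=0)
    print('start',T[0].round(4),'turn/row',round(-(t1-t0)/N,4))
    for i in range(0,N,5): print(i,D[i:i+5].mean(0).round(5),'end',T[i+5].round(4))
E
python3 - <<'E'
from h import *
arc(.42,.4,1.85,1.2)
E
```

```text
start [ 0.524  -0.1181  0.1295] turn/row -0.02
0 [0.      0.00296 0.00463] end [ 0.524  -0.1033  0.1527]
5 [0.      0.0037  0.00398] end [ 0.524  -0.0848  0.1726]
10 [0.      0.00431 0.00321] end [ 0.524  -0.0632  0.1886]
15 [0.      0.00477 0.00235] end [ 0.524  -0.0394  0.2004]
20 [0.      0.00506 0.00142] end [ 0.524  -0.0141  0.2075]
25 [0.      0.00518 0.00047] end [0.524  0.0119 0.2098]
30 [ 0.       0.00513 -0.00049] end [0.524  0.0375 0.2074]
35 [ 0.       0.0049  -0.00142] end [0.524  0.062  0.2003]
```

Request:
send_rows:
  steps: "-1 0 0.0027 0.0048 -0.02 0 0;-1 0 0.0028 0.0047 -0.02 0 0;-1 0 0.003 0.0046 -0.02 0 0;-1 0 0.0031 0.0045 -0.02 0 0;-1 0 0.0033 0.0044 -0.02 0 0"

```text
clock: 5.87
eef_pos: [0.5235, -0.1027, 0.1527]
tool_rot: [0.006, 0.968, -0.249, 0.002]
ft_force: [-0.2, -5.5, -0.1]
grip_width: 0.0079
grasp_force: 58.5
```

Request:
send_rows:
  steps: "-1 0 0.0034 0.0042 -0.02 0 0;-1 0 0.0036 0.0041 -0.02 0 0;-1 0 0.0037 0.004 -0.02 0 0;-1 0 0.0038 0.0039 -0.02 0 0;-1 0 0.004 0.0037 -0.02 0 0"

```text
clock: 6.28
eef_pos: [0.5237, -0.0836, 0.1725]
tool_rot: [0.006, 0.955, -0.297, 0.002]
ft_force: [0.4, -4.9, 0.3]
grip_width: 0.0078
grasp_force: 58.3
```

Request:
send_rows:
  steps: "-1 0 0.0041 0.0035 -0.02 0 0;-1 0 0.0042 0.0034 -0.02 0 0;-1 0 0.0043 0.0032 -0.02 0 0;-1 0 0.0044 0.003 -0.02 0 0;-1 0 0.0045 0.0029 -0.02 0 0"

```text
clock: 6.7
eef_pos: [0.5241, -0.0616, 0.1883]
tool_rot: [0.006, 0.939, -0.344, 0.003]
ft_force: [1.1, -4.2, 0.9]
grip_width: 0.0077
grasp_force: 58.4
```

```bash
python3 - <<'E'
from h import *
st()
E
```

```text
t 6.7 tcp [ 0.5241 -0.0616  0.1883] tau 0.702 z [ 0.002 -0.645 -0.764] y [ 0.013  0.764 -0.645] F [ 1.1 -4.2  0.9] w 0.0077 gf 58.4 q [ 0.28  0.43  0.02  1.38 -0.67  0.37]
```

Request:
send_rows:
  steps: "-1 0 0.0045 0.0027 -0.02 0 0;-1 0 0.0046 0.0025 -0.02 0 0;-1 0 0.0047 0.0024 -0.02 0 0;-1 0 0.0048 0.0022 -0.02 0 0;-1 0 0.0049 0.002 -0.02 0 0"

```text
clock: 7.12
eef_pos: [0.5244, -0.0377, 0.1997]
tool_rot: [0.006, 0.921, -0.39, 0.004]
ft_force: [3.4, -2.5, -0.2]
grip_width: 0.0079
grasp_force: 58.4
```

Request:
send_rows:
  steps: "-1 0 0.005 0.0018 -0.02 0 0;-1 0 0.005 0.0016 -0.02 0 0;-1 0 0.0051 0.0014 -0.02 0 0;-1 0 0.0051 0.0012 -0.02 0 0;-1 0 0.0052 0.001 -0.02 0 0"

```text
clock: 7.53
eef_pos: [0.5247, -0.0122, 0.2063]
tool_rot: [0.006, 0.9, -0.435, 0.004]
ft_force: [5.8, -4.3, -2.6]
grip_width: 0.0077
grasp_force: 58.2
```

Request:
send_rows:
  steps: "-1 0 0.0052 0.0009 -0.02 0 0;-1 0 0.0052 0.0007 -0.02 0 0;-1 0 0.0052 0.0005 -0.02 0 0;-1 0 0.0052 0.0003 -0.02 0 0;-1 0 0.0052 0.0001 -0.02 0 0"

```text
clock: 7.95
eef_pos: [0.525, 0.014, 0.2083]
tool_rot: [0.006, 0.877, -0.48, 0.005]
ft_force: [7.8, -3.2, -5.2]
grip_width: 0.008
grasp_force: 58.3
```

Request:
send_rows:
  steps: "-1 0 0.0052 -0.0001 -0.02 0 0;-1 0 0.0051 -0.0003 -0.02 0 0;-1 0 0.0051 -0.0005 -0.02 0 0;-1 0 0.0051 -0.0007 -0.02 0 0;-1 0 0.0051 -0.0009 -0.02 0 0"

```text
clock: 8.37
eef_pos: [0.5254, 0.0395, 0.2055]
tool_rot: [0.006, 0.852, -0.523, 0.006]
ft_force: [10.0, -5.1, -5.5]
grip_width: 0.0076
grasp_force: 58.3
```

```bash
python3 - <<'E'
from h import *
o,tau=st()
b=o['eef_pos']+.039*np.array([0,np.sin(tau),np.cos(tau)])
print('bar',b,'theta',np.arctan2(b[2]-HZ,-(b[1]-HY))-F0)
E
```

```text
t 8.37 tcp [0.5254 0.0395 0.2055] tau 1.1 z [ 0.004 -0.891 -0.453] y [ 0.016  0.453 -0.891] F [10.  -5.1 -5.5] w 0.0076 gf 58.3 q [ 0.57  0.77  0.29  1.9  -0.86  0.96]
bar [0.52539063 0.07428458 0.2231888 ] theta 1.6870110488045649
```

Request:
send_rows:
  steps: "-1 0.0005 0.005 -0.001 -0.015 0 0;-1 0.0005 0.005 -0.0012 -0.015 0 0;-1 0.0005 0.0049 -0.0014 -0.015 0 0;-1 0.0005 0.0049 -0.0017 -0.015 0 0;-1 0 0.0048 -0.0019 -0.015 0 0"

```text
clock: 8.78
eef_pos: [0.5257, 0.0636, 0.1976]
tool_rot: [0.006, 0.832, -0.554, 0.004]
ft_force: [6.4, -7.0, -5.6]
grip_width: 0.0078
grasp_force: 58.2
```

```bash
cat >> h.py <<'E'
def bar():
    o,tau=st();b=o['eef_pos']+.039*np.array([0,np.sin(tau),np.cos(tau)])
    print('bar',b.round(4),'theta',np.arctan2(b[2]-HZ,-(b[1]-HY))-F0);return o
E
python3 - <<'E'
from h import *
bar()
c=camera('scene');b=c['frame'][90:290,120:400,::-1]
cv2.imwrite('pics/s4.png',cv2.convertScaleAbs(cv2.resize(b,None,fx=2.8,fy=2.8,interpolation=cv2.INTER_CUBIC),alpha=1.5))
E
```

```text
t 8.78 tcp [0.5257 0.0636 0.1976] tau 1.175 z [ 0.    -0.923 -0.385] y [ 0.014  0.385 -0.923] F [ 6.4 -7.  -5.6] w 0.0078 gf 58.2 q [ 0.61  0.86  0.37  2.02 -0.86  1.08]
bar [0.5257 0.0996 0.2126] theta 1.8622343140612045
```

View pics/s4.png

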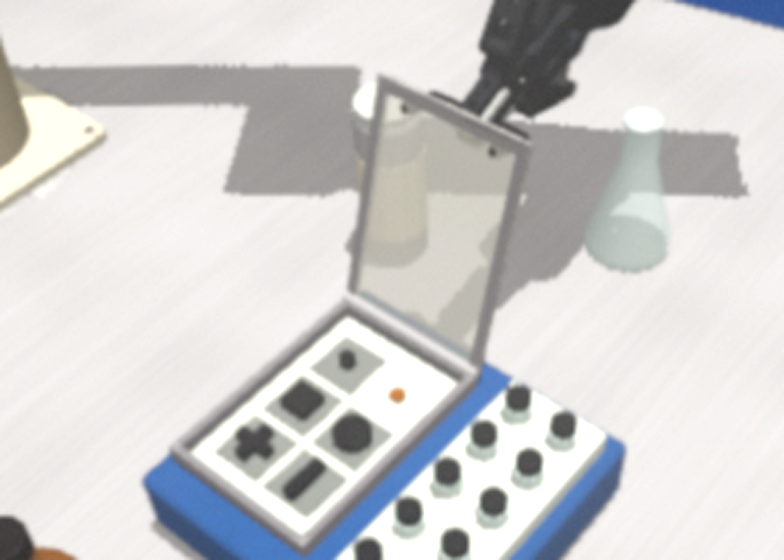

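The cover stands open at about 1.86 rad. In the crop the square is at (302,400), the bar at (303,480), the large round at (352,433), the cross at (253,442) and the small round at (347,360). I'll release slightly and back out along the tool axis.

Request:
send_rows:
  steps: "-0.6 0 0 0 0 0 0;-0.55 0 0 0 0 0 0;-0.55 0 0 0 0 0 0;-0.55 0 0.0074 0.0031 0 0 0;-0.55 0 0.0092 0.0039 0 0 0"

```text
clock: 9.25
eef_pos: [0.525, 0.0794, 0.2068]
tool_rot: [0.006, 0.832, -0.554, 0.003]
ft_force: [0.0, -0.3, -0.5]
grip_width: 0.0191
grasp_force: 0.0
```

Request:
send_rows:
  steps: "-0.55 0 0.0092 0.0039 0 0 0;-0.55 0 0.0092 0.0039 0 0 0;-0.55 0 0.011 0.0046 0 0 0;-0.55 0 0.011 0.0046 0 0 0;-0.55 0 0.011 0.0046 0 0 0"

```text
clock: 9.67
eef_pos: [0.5204, 0.123, 0.2199]
tool_rot: [0.002, 0.836, -0.549, 0.009]
ft_force: [0.9, -0.3, 0.3]
grip_width: 0.019
grasp_force: 0.0
```

```bash
python3 - <<'E'
from h import *
st()
c=camera('scene')
pk=lambda x,y:(120+x/2.8,90+y/2.8)
print('sq,bar,round,cross,small',ray_at(c,[pk(302,398),pk(303,480),pk(352,432),pk(253,441),pk(347,359)],.071).round(4))
P=cloud(c)
print('model sq(.5005,-.0588) bar(.545,-.1044) round(.5455,-.0594)')
# cover angle from scene depth within plate region
v,u=np.mgrid[:420,:560];m=(P[...,2]>.09)&(P[...,2]<.23)&(P[...,0]>.47)&(P[...,0]<.58)&(P[...,1]>-.06)&(P[...,1]<.11);Q=P[m]
p=np.polyfit(Q[:,2],Q[:,1],1)
for i in range(3):
  k=abs(Q[:,1]-np.polyval(p,Q[:,2]))<.006;p=np.polyfit(Q[k,2],Q[k,1],1)
print('cover',p,np.pi/2+np.arctan(p[0]),k.sum(),len(k))
E
```

```text
t 9.67 tcp [0.5204 0.123  0.2199] tau 1.162 z [ 0.012 -0.917 -0.398] y [ 0.013  0.398 -0.917] F [ 0.9 -0.3  0.3] w 0.019 gf 0.0 q [ 0.69  0.9   0.51  2.15 -0.8   1.13]
sq,bar,round,cross,small [[ 0.5019 -0.0616  0.071 ]
 [ 0.5473 -0.1094  0.071 ]
 [ 0.5469 -0.0625  0.071 ]
 [ 0.501  -0.107   0.071 ]
 [ 0.503  -0.0178  0.071 ]]
model sq(.5005,-.0588) bar(.545,-.1044) round(.5455,-.0594)
cover [0.31450938 0.00086203] 1.8755107564588722 3640 3725
```

Request:
send_rows:
  steps: "-0.55 0 0 0.022 0.08 0 0;-0.55 0 0 0.022 0.08 0 0;-0.55 0 0 0.022 0.08 0 0;-0.55 0 0 0.022 0.08 0 0;-0.55 0 0 0.022 0.08 0 0"

```text
clock: 10.13
eef_pos: [0.5198, 0.1219, 0.3312]
tool_rot: [0.003, 0.929, -0.371, 0.007]
ft_force: [0.4, 0.3, -0.6]
grip_width: 0.0191
grasp_force: 0.0
```

Request:
send_rows:
  steps: "-1 0 -0.012 0 0.08 0 0;-1 0 -0.012 0 0.08 0 0;-1 0 -0.012 0 0.08 0 0;-1 0 -0.012 0 0.08 0 0;-1 0 -0.012 0 0.08 0 0"

```text
clock: 10.55
eef_pos: [0.5196, 0.0614, 0.3306]
tool_rot: [0.005, 0.984, -0.179, 0.007]
ft_force: [0.2, 0.1, 0.2]
grip_width: 0.0002
grasp_force: 0.0
```

Request:
send_rows:
  steps: "-1 -0.004 -0.0246 0 0.0725 0 0;-1 -0.004 -0.0246 0 0.0725 0 0;-1 -0.004 -0.0246 0 0.0725 0 0;-1 -0.004 -0.0246 0 0.0725 0 0;-1 -0.004 -0.0246 0 0.0725 0 0"

```text
clock: 10.97
eef_pos: [0.499, -0.0618, 0.3306]
tool_rot: [0.006, 1.0, 0.002, 0.006]
ft_force: [0.4, -0.4, -1.0]
grip_width: -0.0
grasp_force: 0.0
```

```bash
python3 - <<'E'
from h import *
st()
E
```

```text
t 10.97 tcp [ 0.499  -0.0618  0.3306] tau -0.003 z [ 0.013  0.003 -1.   ] y [0.012 1.    0.003] F [ 0.4 -0.4 -1. ] w -0.0 gf 0.0 q [-0.13  0.22  0.3   1.64  0.   -0.11]
```

Request:
send_rows:
  steps: "-1 0.0004 0.0004 -0.024 0 0 0;-1 0.0004 0.0004 -0.024 0 0 0;-1 0.0004 0.0004 -0.024 0 0 0;-1 0.0004 0.0004 -0.024 0 0 0;-1 0.0004 0.0002 -0.024 0 0 0"

```text
clock: 11.38
eef_pos: [0.501, -0.0594, 0.2087]
tool_rot: [0.007, 1.0, -0.0, 0.005]
ft_force: [0.4, -0.1, 0.1]
grip_width: -0.0002
grasp_force: 0.0
```

Request:
send_rows:
  steps: "-1 0 0 -0.024 0 0 0;-1 0 0 -0.024 0 0 0;-1 0 0 -0.024 0 0 0;-1 0 0 -0.024 0 0 0;-1 0 0 -0.024 0 0 0"

```text
clock: 11.8
eef_pos: [0.5011, -0.059, 0.0887]
tool_rot: [0.006, 1.0, -0.0, 0.005]
ft_force: [-0.2, 0.4, 0.2]
grip_width: 0.0001
grasp_force: 0.0
```

```bash
python3 - <<'E'
from h import *
st()
c=camera('scene');P=cloud(c)
K=c['camera_matrix'];E=c['extrinsics']
pr=lambda X:cv2.projectPoints(np.array([X],float),cv2.Rodrigues(E[:3,:3])[0],E[:3,3],K,np.array([c['k1'],0,0,0,0.]))[0].ravel().round(1)
print('tcp px',pr(get_obs()['eef_pos']),pr(get_obs()['eef_pos']+[0,0,.025]))
Q=P.reshape(-1,3);m=(abs(Q[:,0]-.505)<.03)&(abs(Q[:,1]+.065)<.03)
z=Q[m,2];h,e=np.histogram(z,np.arange(.05,.17,.005));print(dict(zip(e.round(3),h)))
T=Q[m&(Q[:,2]>.08)&(Q[:,2]<.2)];lo=T[T[:,2]<np.percentile(T[:,2],3)+.015];print('lowest',lo[:,2].min(),lo.mean(0),lo.min(0),lo.max(0))
b=c['frame'][150:270,160:320,::-1]
cv2.imwrite('pics/s5.png',cv2.convertScaleAbs(cv2.resize(b,None,fx=4.5,fy=4.5,interpolation=cv2.INTER_CUBIC),alpha=1.5))
E
```

```text
t 11.8 tcp [ 0.5011 -0.059   0.0887] tau 0.0 z [ 0.01 -0.   -1.  ] y [ 0.013  1.    -0.   ] F [-0.2  0.4  0.2] w 0.0001 gf 0.0 q [-0.12  0.33 -0.2   1.04  0.   -0.11]
tcp px [226.5 225.7] [224.8 216.8]
{np.float64(0.05): np.int64(0), np.float64(0.055): np.int64(94), np.float64(0.06): np.int64(481), np.float64(0.065): np.int64(76), np.float64(0.07): np.int64(85), np.float64(0.075): np.int64(0), np.float64(0.08): np.int64(0), np.float64(0.085): np.int64(0), np.float64(0.09): np.int64(0), np.float64(0.095): np.int64(0), np.float64(0.1): np.int64(0), np.float64(0.105): np.int64(0), np.float64(0.11): np.int64(1), np.float64(0.115): np.int64(10), np.float64(0.12): np.int64(32), np.float64(0.125): np.int64(32), np.float64(0.13): np.int64(31), np.float64(0.135): np.int64(30), np.float64(0.14): np.int64(34), np.float64(0.145): np.int64(22), np.float64(0.15): np.int64(20), np.float64(0.155): np.int64(33), np.float64(0.16): np.int64(62)}
lowest 0.11417220132073629 [ 0.5070385  -0.06474467  0.1274206 ] [ 0.49392293 -0.07512423  0.1141722 ] [ 0.51237439 -0.04548205  0.1367474 ]
```

View pics/s5.png

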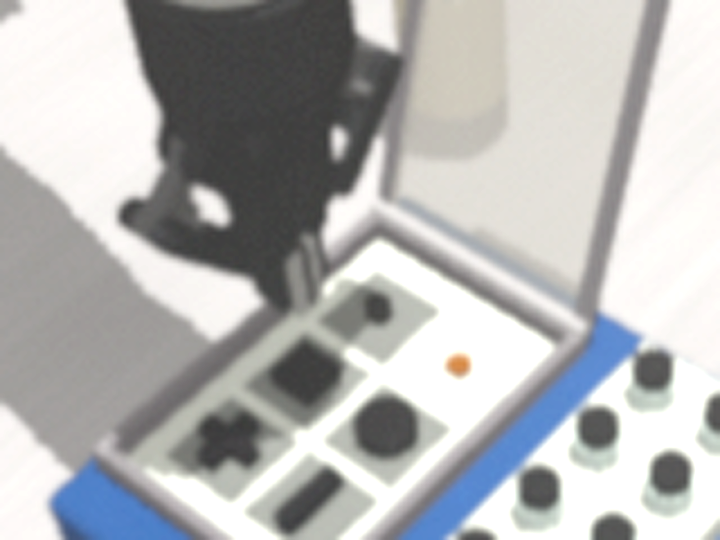

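The fingertip, at (295,305) in the crop, is over the square key at (305,372). The tip is about 26 mm above the reported TCP, so contact should come at a reported z of about 0.045.

Request:
send_rows:
  steps: "-1 0 -0.0002 -0.0082 0 0 0;-1 0 -0.0002 -0.0082 0 0 0;-1 0 -0.0002 -0.0082 0 0 0;-1 0 -0.0002 -0.0082 0 0 0;-1 0 -0.0002 -0.0082 0 0 0"

```text
clock: 12.27
eef_pos: [0.5034, -0.0603, 0.0488]
tool_rot: [0.006, 1.0, -0.0, 0.007]
ft_force: [0.8, -0.4, 0.3]
grip_width: -0.0
grasp_force: 0.0
```

Request:
send_rows:
  steps: "-1 0 0 -0.001 0 0 0;-1 0 0 -0.001 0 0 0;-1 0 0 -0.001 0 0 0;-1 0 0 -0.001 0 0 0;-1 0 0 0 0 0 0"

```text
clock: 12.68
eef_pos: [0.5029, -0.0603, 0.0449]
tool_rot: [0.006, 1.0, -0.0, 0.006]
ft_force: [-0.5, -0.6, 2.0]
grip_width: -0.0001
grasp_force: 0.8
```

Request:
send_rows:
  steps: "-1 0 0 -0.001 0 0 0;-1 0 0 -0.001 0 0 0;-1 0 0 -0.001 0 0 0;-1 0 0 -0.001 0 0 0;-1 0 0 0 0 0 0"

```text
clock: 13.1
eef_pos: [0.503, -0.0602, 0.041]
tool_rot: [0.006, 1.0, -0.0, 0.006]
ft_force: [-2.3, -0.3, 3.7]
grip_width: -0.0001
grasp_force: 2.2
```

```bash
python3 - <<'E'
from h import *
st()
E
```

```text
t 13.1 tcp [ 0.503  -0.0602  0.041 ] tau 0.001 z [ 0.012 -0.001 -1.   ] y [ 0.013  1.    -0.   ] F [-2.3 -0.3  3.7] w -0.0001 gf 2.2 q [-0.12  0.38 -0.26  0.92  0.   -0.11]
```

Request:
send_rows:
  steps: "-1 0 0 -0.0005 0 0 0;-1 0 0 -0.0005 0 0 0;-1 0 0 -0.0005 0 0 0;-1 0 0 -0.0005 0 0 0;-1 0 0 0 0 0 0"

```text
clock: 13.52
eef_pos: [0.503, -0.0603, 0.0407]
tool_rot: [0.006, 1.0, -0.0, 0.007]
ft_force: [-6.3, 0.6, 16.3]
grip_width: 0.0003
grasp_force: 8.3
```

Request:
send_rows:
  steps: "-1 0 0 -0.0003 0 0 0;-1 0 0 -0.0003 0 0 0;-1 0 0 -0.0003 0 0 0;-1 0 0 0 0 0 0;-1 0 0 0 0 0 0"

```text
clock: 13.93
eef_pos: [0.5031, -0.0603, 0.0406]
tool_rot: [0.006, 1.0, -0.0, 0.007]
ft_force: [-7.2, 0.9, 21.4]
grip_width: 0.0
grasp_force: 11.0
```

The square key bottomed out at z=0.0407 with 21 N. I'll lift and go to the bar key.

Request:
send_rows:
  steps: "-1 0 0 0.004 0 0 0;-1 0 0 0.005 0 0 0;-1 0 0 0.006 0 0 0;-1 0 0 0.006 0 0 0;-1 0 0 0.006 0 0 0"

```text
clock: 14.35
eef_pos: [0.5026, -0.0602, 0.0648]
tool_rot: [0.006, 1.0, -0.0, 0.006]
ft_force: [0.4, 0.5, -1.4]
grip_width: 0.0
grasp_force: 0.0
```

Request:
send_rows:
  steps: "-1 0.0088 -0.0092 0 0 0 0;-1 0.0088 -0.0092 0 0 0 0;-1 0.0088 -0.0092 0 0 0 0;-1 0.0088 -0.0092 0 0 0 0;-1 0.0088 -0.0092 0 0 0 0"

```text
clock: 14.77
eef_pos: [0.5471, -0.1066, 0.0647]
tool_rot: [0.006, 1.0, -0.0, 0.006]
ft_force: [-0.1, 0.3, 0.3]
grip_width: 0.0003
grasp_force: 0.0
```

Request:
send_rows:
  steps: "-1 0 0 0 0 0 0;-1 0 0 0 0 0 0;-1 0 0 -0.006 0 0 0;-1 0 0 -0.006 0 0 0;-1 0 0 -0.004 0 0 0"

```text
clock: 15.18
eef_pos: [0.5455, -0.1055, 0.0476]
tool_rot: [0.006, 1.0, -0.0, 0.005]
ft_force: [-0.9, -0.5, -0.2]
grip_width: 0.0
grasp_force: 0.0
```

```bash
python3 - <<'E'
from h import *
st()
E
```

```text
t 15.18 tcp [ 0.5455 -0.1055  0.0476] tau 0.0 z [ 0.01 -0.   -1.  ] y [0.012 1.    0.   ] F [-0.9 -0.5 -0.2] w 0.0 gf 0.0 q [-0.19  0.46 -0.11  0.99  0.   -0.18]
```

Request:
send_rows:
  steps: "-1 0 0 -0.001 0 0 0;-1 0 0 -0.001 0 0 0;-1 0 0 -0.001 0 0 0;-1 0 0 -0.001 0 0 0;-1 0 0 -0.001 0 0 0"

```text
clock: 15.6
eef_pos: [0.5466, -0.1061, 0.044]
tool_rot: [0.006, 1.0, -0.0, 0.006]
ft_force: [-2.1, 0.9, 1.7]
grip_width: -0.0004
grasp_force: 1.1
```

Request:
send_rows:
  steps: "-1 0 0 -0.0008 0 0 0;-1 0 0 -0.0008 0 0 0;-1 0 0 -0.0008 0 0 0;-1 0 0 -0.0008 0 0 0;-1 0 0 -0.0008 0 0 0"

```text
clock: 16.02
eef_pos: [0.5467, -0.1061, 0.0408]
tool_rot: [0.006, 1.0, -0.0, 0.006]
ft_force: [-6.3, 2.4, 14.7]
grip_width: -0.0
grasp_force: 7.1
```

Request:
send_rows:
  steps: "-1 0 0 -0.0003 0 0 0;-1 0 0 -0.0003 0 0 0;-1 0 0 0 0 0 0;-1 0 0 0 0 0 0;-1 0 0 0 0 0 0"

```text
clock: 16.43
eef_pos: [0.5467, -0.1061, 0.0408]
tool_rot: [0.006, 1.0, -0.0, 0.006]
ft_force: [-4.7, 1.7, 12.4]
grip_width: -0.0
grasp_force: 6.3
```

The bar key is fully down, with the same bottom z and 12–15 N. Next is the large round key.

Request:
send_rows:
  steps: "-1 0 0 0.004 0 0 0;-1 0 0 0.005 0 0 0;-1 0 0 0.006 0 0 0;-1 0 0 0.006 0 0 0;-1 0 0 0.006 0 0 0"

```text
clock: 16.85
eef_pos: [0.5468, -0.1064, 0.0665]
tool_rot: [0.006, 1.0, -0.0, 0.006]
ft_force: [-0.9, -0.6, -0.2]
grip_width: 0.0004
grasp_force: 0.0
```

Request:
send_rows:
  steps: "-1 0 0.009 0 0 0 0;-1 0 0.009 0 0 0 0;-1 0 0.009 0 0 0 0;-1 0 0.009 0 0 0 0;-1 0 0.009 0 0 0 0"

```text
clock: 17.27
eef_pos: [0.5462, -0.0598, 0.0657]
tool_rot: [0.006, 1.0, -0.0, 0.005]
ft_force: [-0.3, 0.4, 0.3]
grip_width: -0.0003
grasp_force: 0.0
```

Request:
send_rows:
  steps: "-1 0 0 0 0 0 0;-1 0 0 0 0 0 0;-1 0 0 -0.006 0 0 0;-1 0 0 -0.006 0 0 0;-1 0 0 -0.004 0 0 0"

```text
clock: 17.68
eef_pos: [0.5461, -0.0615, 0.049]
tool_rot: [0.007, 1.0, -0.0, 0.005]
ft_force: [0.4, 0.7, -0.2]
grip_width: 0.0001
grasp_force: 0.0
```

Request:
send_rows:
  steps: "-1 0 0 -0.001 0 0 0;-1 0 0 -0.001 0 0 0;-1 0 0 -0.001 0 0 0;-1 0 0 -0.001 0 0 0;-1 0 0 -0.001 0 0 0"

```text
clock: 18.1
eef_pos: [0.5468, -0.0614, 0.0453]
tool_rot: [0.006, 1.0, -0.0, 0.006]
ft_force: [0.5, 0.5, 0.9]
grip_width: 0.0001
grasp_force: 0.7
```

Request:
send_rows:
  steps: "-1 0 0 -0.0008 0 0 0;-1 0 0 -0.0008 0 0 0;-1 0 0 -0.0008 0 0 0;-1 0 0 -0.0008 0 0 0;-1 0 0 -0.0008 0 0 0"

```text
clock: 18.52
eef_pos: [0.5468, -0.0614, 0.0414]
tool_rot: [0.006, 1.0, -0.0, 0.006]
ft_force: [-0.3, -1.4, 3.9]
grip_width: -0.0001
grasp_force: 1.8
```

Request:
send_rows:
  steps: "-1 0 0 0 0 0 0;-1 0 0 0 0 0 0;-1 0 0 0 0 0 0;-1 0 0 0 0 0 0;-1 0 0 0 0 0 0"

```text
clock: 18.93
eef_pos: [0.5468, -0.0614, 0.0412]
tool_rot: [0.006, 1.0, -0.0, 0.006]
ft_force: [-0.2, -2.3, 3.6]
grip_width: 0.0003
grasp_force: 1.8
```

Not quite bottomed (z=0.0412), so a little more.

Request:
send_rows:
  steps: "-1 0 0 -0.0005 0 0 0;-1 0 0 -0.0005 0 0 0;-1 0 0 -0.0005 0 0 0;-1 0 0 -0.0005 0 0 0;-1 0 0 0 0 0 0"

```text
clock: 19.35
eef_pos: [0.5469, -0.0614, 0.0408]
tool_rot: [0.006, 1.0, -0.0, 0.006]
ft_force: [-4.1, -0.3, 13.1]
grip_width: 0.0003
grasp_force: 6.7
```

Request:
send_rows:
  steps: "-1 0 0 0 0 0 0;-1 0 0 0 0 0 0;-1 0 0 0 0 0 0;-1 0 0 0 0 0 0;-1 0 0 0 0 0 0"

```text
clock: 19.77
eef_pos: [0.5468, -0.0614, 0.0408]
tool_rot: [0.006, 1.0, -0.0, 0.006]
ft_force: [-4.1, -1.7, 13.4]
grip_width: 0.0002
grasp_force: 6.8
```

All three keys are fully pressed. Next I lift clear and go over to the left side of the cover.

Request:
send_rows:
  steps: "-1 0 0 0.01 0 0 0;-1 0 0 0.025 0 0 0;-1 0 0 0.03 0 0 0;-1 0 0 0.035 0 0 0;-1 0 0 0.035 0 0 0"

```text
clock: 20.18
eef_pos: [0.5457, -0.0606, 0.1745]
tool_rot: [0.006, 1.0, 0.0, 0.005]
ft_force: [0.4, 0.1, 0.5]
grip_width: -0.0001
grasp_force: 0.0
```

Request:
send_rows:
  steps: "-1 0 0 0.032 0 0 0;-1 0 0 0.032 0 0 0;-1 0 0 0.032 0 0 0;-1 0 0 0.032 0 0 0;-1 0 0 0.027 0 0 0"

```text
clock: 20.6
eef_pos: [0.5467, -0.0607, 0.3312]
tool_rot: [0.006, 1.0, 0.0, 0.006]
ft_force: [0.9, 0.1, 0.3]
grip_width: -0.0003
grasp_force: 0.0
```

Request:
send_rows:
  steps: "-1 -0.0021 0.021 0 0 0 0;-1 -0.0021 0.021 0 0 0 0;-1 -0.0021 0.021 0 0 0 0;-1 -0.0021 0.021 0 0 0 0;-1 -0.0021 0.021 0 0 0 0"

```text
clock: 21.02
eef_pos: [0.5358, 0.0452, 0.3286]
tool_rot: [0.006, 1.0, 0.0, 0.005]
ft_force: [0.1, -0.7, 0.4]
grip_width: -0.0
grasp_force: 0.0
```

Request:
send_rows:
  steps: "-1 -0.0021 0.021 0 0 0 0;-1 -0.0021 0.021 0 0 0 0;-1 -0.0021 0.021 0 0 0 0;-1 -0.0021 0.021 0 0 0 0;-1 -0.0021 0.021 0 0 0 0"

```text
clock: 21.43
eef_pos: [0.5251, 0.1503, 0.3285]
tool_rot: [0.006, 1.0, 0.0, 0.005]
ft_force: [-0.2, 0.3, 0.1]
grip_width: -0.0002
grasp_force: 0.0
```

```bash
python3 - <<'E'
from h import *
st()
a=camera('top');P=cloud(a)
c=camera('scene');P2=cloud(c);im=c['frame'].astype(int)
Q=P2.reshape(-1,3);m=(Q[:,2]>.1)&(Q[:,2]<.24)&(Q[:,0]>.47)&(Q[:,0]<.58)&(Q[:,1]>-.06)&(Q[:,1]<.09);Q=Q[m]
p=np.polyfit(Q[:,2],Q[:,1],1)
for i in range(3):
  k=abs(Q[:,1]-np.polyval(p,Q[:,2]))<.006;p=np.polyfit(Q[k,2],Q[k,1],1)
print('cover',np.pi/2+np.arctan(p[0]),'top z',Q[k,2].max(),k.sum(),len(k))
b=c['frame'][90:290,120:400,::-1]
cv2.imwrite('pics/s6.png',cv2.convertScaleAbs(cv2.resize(b,None,fx=2.8,fy=2.8,interpolation=cv2.INTER_CUBIC),alpha=1.5))
E
```

```text
t 21.43 tcp [0.5251 0.1503 0.3285] tau -0.0 z [ 0.01  0.   -1.  ] y [0.012 1.    0.   ] F [-0.2  0.3  0.1] w -0.0002 gf 0.0 q [ 0.28  0.32  0.42  1.67 -0.    0.29]
cover 1.8756023321565138 top z 0.23750616457254473 3675 3675
```

View pics/s6.png

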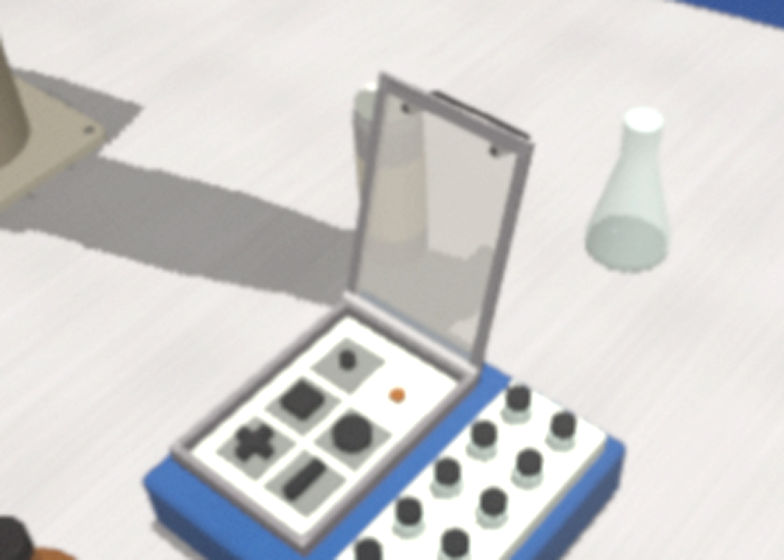

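The cover is at 1.876 rad, the keys are up and the bystanders have not moved. I'll lower left of the bar and push the cover toward −y with the shut fingers.

Request:
send_rows:
  steps: "-1 0 0 -0.03 0 0 0;-1 0 0 -0.03 0 0 0;-1 0 0 -0.03 0 0 0;-1 0 0 -0.03 0 0 0;-1 0 0 -0.03 0 0 0"

```text
clock: 21.95
eef_pos: [0.5253, 0.1483, 0.1775]
tool_rot: [0.007, 1.0, -0.0, 0.006]
ft_force: [-0.4, -0.9, -0.2]
grip_width: -0.0
grasp_force: 0.0
```

Request:
send_rows:
  steps: "-1 0 -0.0062 0.0007 0 0 0;-1 0 -0.0062 0.0007 0 0 0;-1 0 -0.0062 0.0007 0 0 0;-1 0 -0.0062 0.0007 0 0 0;-1 0 -0.0062 0.0007 0 0 0"

```text
clock: 22.37
eef_pos: [0.5273, 0.1171, 0.1852]
tool_rot: [0.007, 1.0, 0.0, 0.008]
ft_force: [0.3, 0.7, 0.2]
grip_width: -0.0002
grasp_force: 0.0
```

Request:
send_rows:
  steps: "-1 0 -0.0062 0.0007 0 0 0;-1 0 -0.0062 0.0007 0 0 0;-1 0 -0.0062 0.0007 0 0 0;-1 0 -0.0062 0.0007 0 0 0;-1 0 -0.0062 0.0007 0 0 0"

```text
clock: 22.78
eef_pos: [0.5276, 0.0926, 0.1944]
tool_rot: [0.005, 1.0, 0.007, 0.011]
ft_force: [-13.6, 15.5, 35.2]
grip_width: 0.0001
grasp_force: 19.1
```

Request:
send_rows:
  steps: "-1 0 -0.0062 0.0007 0 0 0;-1 0 -0.0062 0.0007 0 0 0;-1 0 -0.0062 0.0007 0 0 0;-1 0 -0.0062 0.0007 0 0 0;-1 0 -0.0062 0.0007 0 0 0"

```text
clock: 23.2
eef_pos: [0.5276, 0.0604, 0.2023]
tool_rot: [0.005, 1.0, 0.005, 0.013]
ft_force: [-19.4, 9.6, 51.6]
grip_width: 0.0003
grasp_force: 26.1
```

```bash
cat >> h.py <<'E'
def cov():
    c=camera('scene');Q=cloud(c).reshape(-1,3)
    im=c['frame'].reshape(-1,3).astype(int)
    # grey/see-through plate points: best plane angle about hinge line by voting
    m=(Q[:,2]>.085)&(Q[:,2]<.25)&(Q[:,0]>.465)&(Q[:,0]<.50)&(Q[:,1]>-.16)&(Q[:,1]<.11);Q=Q[m]
    a=np.arctan2(Q[:,2]-HZ,-(Q[:,1]-HY));r=np.hypot(Q[:,2]-HZ,Q[:,1]-HY);k=(r>.05)&(r<.172)
    h,e=np.histogram(a[k],np.arange(0,2.2,.04));i=np.argsort(h)[::-1][:4]
    print('cover votes',[(round(e[j]+.02,2),int(h[j])) for j in i])
E
python3 - <<'E'
from h import *
st();cov()
E
```

```text
t 23.2 tcp [0.5276 0.0604 0.2023] tau -0.01 z [ 0.027  0.01  -1.   ] y [0.009 1.    0.011] F [-19.4   9.6  51.6] w 0.0003 gf 26.1 q [0.11 0.28 0.05 1.31 0.01 0.12]
cover votes [(np.float64(1.5), 664), (np.float64(1.7), 27), (np.float64(1.66), 24), (np.float64(1.46), 22)]
```

The fingertip rode up on top of the bar, with 50 N vertical. I'll relieve it, back off in +y, go lower and push again.

Request:
send_rows:
  steps: "-1 0 0 0.006 0 0 0;-1 0 0.002 0.008 0 0 0;-1 0 0.007 0.002 0 0 0;-1 0 0.01 0 0 0 0;-1 0 0.01 0 0 0 0"

```text
clock: 23.67
eef_pos: [0.5256, 0.0853, 0.205]
tool_rot: [0.007, 1.0, -0.0, 0.005]
ft_force: [-0.5, -0.2, -0.2]
grip_width: -0.0
grasp_force: 0.0
```

Request:
send_rows:
  steps: "-1 -0.001 0.002 -0.006 0 0 0;-1 -0.001 0 -0.01 0 0 0;-1 0 0 -0.01 0 0 0;-1 0 0 -0.01 0 0 0;-1 0 0 0 0 0 0"

```text
clock: 24.08
eef_pos: [0.5215, 0.0865, 0.1659]
tool_rot: [0.006, 1.0, -0.001, 0.003]
ft_force: [-1.6, -0.2, 0.4]
grip_width: -0.0002
grasp_force: 0.0
```

```bash
python3 - <<'E'
from h import *
st();cov()
E
```

```text
t 24.08 tcp [0.5215 0.0865 0.1659] tau 0.002 z [ 0.005 -0.002 -1.   ] y [ 0.013  1.    -0.002] F [-1.6 -0.2  0.4] w -0.0002 gf 0.0 q [ 0.17  0.31 -0.    1.25 -0.    0.18]
cover votes [(np.float64(1.5), 504), (np.float64(1.46), 171), (np.float64(1.66), 33), (np.float64(1.62), 20)]
```

Request:
send_rows:
  steps: "-1 0 -0.006 0 0 0 0;-1 0 -0.006 0 0 0 0;-1 0 -0.006 0 0 0 0;-1 0 -0.006 0 0 0 0;-1 0 -0.006 0 0 0 0"

```text
clock: 24.55
eef_pos: [0.5241, 0.0565, 0.1711]
tool_rot: [0.007, 1.0, 0.0, 0.007]
ft_force: [-2.8, 1.5, 8.0]
grip_width: -0.0001
grasp_force: 3.9
```

Request:
send_rows:
  steps: "-1 0 -0.006 0 0 0 0;-1 0 -0.006 0 0 0 0;-1 0 -0.006 0 0 0 0;-1 0 -0.006 0 0 0 0;-1 0 -0.006 0 0 0 0"

```text
clock: 24.97
eef_pos: [0.5237, 0.0261, 0.1709]
tool_rot: [0.007, 1.0, 0.0, 0.007]
ft_force: [-0.9, 1.5, 3.7]
grip_width: -0.0
grasp_force: 1.4
```

```bash
python3 - <<'E'
from h import *
st();cov()
E
```

```text
t 24.97 tcp [0.5237 0.0261 0.1709] tau 0.0 z [ 0.013 -0.    -1.   ] y [0.013 1.    0.   ] F [-0.9  1.5  3.7] w -0.0 gf 1.4 q [ 0.05  0.3  -0.01  1.25 -0.    0.06]
cover votes [(np.float64(1.22), 349), (np.float64(1.26), 55), (np.float64(1.42), 26), (np.float64(1.34), 24)]
```

Request:
send_rows:
  steps: "-1 0 -0.0062 0 0 0 0;-1 0 -0.0062 0 0 0 0;-1 0 -0.0062 0 0 0 0;-1 0 -0.0062 -0.001 0 0 0;-1 0 -0.0062 -0.001 0 0 0"

```text
clock: 25.43
eef_pos: [0.5234, -0.0047, 0.1669]
tool_rot: [0.006, 1.0, -0.0, 0.005]
ft_force: [-0.4, 1.2, -1.9]
grip_width: -0.0002
grasp_force: 0.8
```

Request:
send_rows:
  steps: "-1 0 -0.0062 -0.001 0 0 0;-1 0 -0.0062 -0.001 0 0 0;-1 0 -0.0062 -0.001 0 0 0;-1 0 -0.0062 -0.001 0 0 0;-1 0 -0.0062 -0.001 0 0 0"

```text
clock: 25.85
eef_pos: [0.5235, -0.0358, 0.1623]
tool_rot: [0.006, 1.0, -0.0, 0.006]
ft_force: [0.3, 2.2, -1.1]
grip_width: 0.0001
grasp_force: 1.0
```

```bash
python3 - <<'E'
from h import *
st();cov()
E
```

```text
t 25.85 tcp [ 0.5235 -0.0358  0.1623] tau 0.0 z [ 0.011 -0.    -1.   ] y [ 0.013  1.    -0.   ] F [ 0.3  2.2 -1.1] w 0.0001 gf 1.0 q [-0.07  0.3  -0.03  1.23  0.   -0.06]
cover votes [(np.float64(0.86), 207), (np.float64(0.9), 37), (np.float64(1.02), 33), (np.float64(0.98), 25)]
```

```bash
python3 - <<'E'
from h import *
N=25
T=[(HY-R0*np.cos(t+F0),HZ+R0*np.sin(t+F0)-.021) for t in np.linspace(.86,0,N+1)]
D=np.diff(T,axis=0)
for i in range(0,N,5):print(D[i:i+5].round(4).tolist(),np.round(T[i+5],4))
print(T[0])
E
```

```text
[[-0.0047, -0.0028], [-0.0046, -0.0029], [-0.0045, -0.0031], [-0.0044, -0.0032], [-0.0043, -0.0034]] [-0.0741  0.1753]
[[-0.0041, -0.0035], [-0.004, -0.0037], [-0.0039, -0.0038], [-0.0038, -0.0039], [-0.0036, -0.004]] [-0.0936  0.1564]
[[-0.0035, -0.0042], [-0.0033, -0.0043], [-0.0032, -0.0044], [-0.003, -0.0045], [-0.0029, -0.0046]] [-0.1095  0.1344]
[[-0.0027, -0.0047], [-0.0026, -0.0048], [-0.0024, -0.0049], [-0.0022, -0.005], [-0.002, -0.005]] [-0.1214  0.11  ]
[[-0.0019, -0.0051], [-0.0017, -0.0052], [-0.0015, -0.0052], [-0.0013, -0.0053], [-0.0012, -0.0053]] [-0.129  0.084]
(np.float64(-0.05169989108525495), np.float64(0.19063087191308706))
```

Request:
send_rows:
  steps: "-1 0 0.003 0.002 0 0 0;-1 0 0.003 0.01 0 0 0;-1 0 0 0.015 0 0 0;-1 0 0 0.015 0 0 0;-1 0 0 0.005 0 0 0"

```text
clock: 26.32
eef_pos: [0.5253, -0.029, 0.2131]
tool_rot: [0.006, 1.0, -0.001, 0.008]
ft_force: [0.2, -0.2, 0.7]
grip_width: -0.0003
grasp_force: 0.0
```

Request:
send_rows:
  steps: "-1 0 -0.008 0 0 0 0;-1 0 -0.01 0 0 0 0;-1 0 -0.008 0 0 0 0;-1 0 0 -0.006 0 0 0;-1 0 0 -0.006 0 0 0"

```text
clock: 26.73
eef_pos: [0.5233, -0.0561, 0.1965]
tool_rot: [0.007, 1.0, -0.0, 0.005]
ft_force: [-0.6, -0.2, 0.2]
grip_width: -0.0001
grasp_force: 0.0
```

Request:
send_rows:
  steps: "-1 0 -0.0047 -0.0043 0 0 0;-1 0 -0.0046 -0.0044 0 0 0;-1 0 -0.0045 -0.0046 0 0 0;-1 0 -0.0044 -0.0047 0 0 0;-1 0 -0.0043 -0.0049 0 0 0"

```text
clock: 27.15
eef_pos: [0.5229, -0.0813, 0.176]
tool_rot: [0.007, 1.0, -0.004, 0.006]
ft_force: [-6.9, -8.9, 13.7]
grip_width: 0.0001
grasp_force: 6.8
```

Request:
send_rows:
  steps: "-1 0 -0.0041 -0.0035 0 0 0;-1 0 -0.004 -0.0037 0 0 0;-1 0 -0.0039 -0.0038 0 0 0;-1 0 -0.0038 -0.0039 0 0 0;-1 0 -0.0036 -0.004 0 0 0"

```text
clock: 27.57
eef_pos: [0.524, -0.0977, 0.1555]
tool_rot: [0.006, 1.0, -0.0, 0.006]
ft_force: [0.3, -0.9, 2.1]
grip_width: 0.0001
grasp_force: 1.2
```

```bash
python3 - <<'E'
from h import *
st();cov()
E
```

```text
t 27.57 tcp [ 0.524  -0.0977  0.1555] tau 0.001 z [ 0.012 -0.001 -1.   ] y [ 0.013  1.    -0.001] F [ 0.3 -0.9  2.1] w 0.0001 gf 1.2 q [-0.19  0.32 -0.02  1.22  0.   -0.17]
cover votes [(np.float64(0.5), 243), (np.float64(0.54), 199), (np.float64(0.58), 29), (np.float64(0.62), 19)]
```

Following the arc well (θ≈0.51). Continuing down.

Request:
send_rows:
  steps: "-1 0 -0.0035 -0.0042 0 0 0;-1 0 -0.0033 -0.0043 0 0 0;-1 0 -0.0032 -0.0044 0 0 0;-1 0 -0.003 -0.0045 0 0 0;-1 0 -0.0029 -0.0046 0 0 0"

```text
clock: 28.03
eef_pos: [0.5234, -0.1132, 0.1331]
tool_rot: [0.006, 1.0, -0.0, 0.005]
ft_force: [-0.1, -0.5, 1.2]
grip_width: 0.0
grasp_force: 0.8
```

Request:
send_rows:
  steps: "-1 0 -0.0027 -0.0047 0 0 0;-1 0 -0.0026 -0.0048 0 0 0;-1 0 -0.0024 -0.0049 0 0 0;-1 0 -0.0022 -0.005 0 0 0;-1 0 -0.002 -0.005 0 0 0"

```text
clock: 28.45
eef_pos: [0.5236, -0.1251, 0.1088]
tool_rot: [0.006, 1.0, -0.0, 0.006]
ft_force: [-0.0, -1.2, 1.3]
grip_width: -0.0001
grasp_force: 0.6
```

Request:
send_rows:
  steps: "-1 0 -0.0019 -0.0051 0 0 0;-1 0 -0.0017 -0.0052 0 0 0;-1 0 -0.0015 -0.005 0 0 0;-1 0 -0.001 -0.004 0 0 0;-1 0 -0.0005 -0.003 0 0 0"

```text
clock: 28.87
eef_pos: [0.5236, -0.1316, 0.0865]
tool_rot: [0.006, 1.0, -0.0, 0.006]
ft_force: [-0.1, -0.7, 1.4]
grip_width: 0.0001
grasp_force: 0.5
```

```bash
python3 - <<'E'
from h import *
st();cov()
E
```

```text
t 28.87 tcp [ 0.5236 -0.1316  0.0865] tau 0.0 z [ 0.011 -0.    -1.   ] y [ 0.013  1.    -0.   ] F [-0.1 -0.7  1.4] w 0.0001 gf 0.5 q [-0.25  0.39 -0.11  1.06  0.   -0.23]
cover votes [(np.float64(0.1), 7), (np.float64(0.06), 4), (np.float64(2.06), 0), (np.float64(2.02), 0)]
```

Now press the last few millimetres until it seats.

Request:
send_rows:
  steps: "-1 0 0 -0.001 0 0 0;-1 0 0 -0.001 0 0 0;-1 0 0 -0.001 0 0 0;-1 0 0 -0.001 0 0 0;-1 0 0 0 0 0 0"

```text
clock: 29.33
eef_pos: [0.5237, -0.1314, 0.0855]
tool_rot: [0.006, 1.0, -0.0, 0.006]
ft_force: [-5.9, 0.6, 13.1]
grip_width: 0.0002
grasp_force: 6.6
```

Request:
send_rows:
  steps: "-1 0 0 -0.0008 0 0 0;-1 0 0 -0.0008 0 0 0;-1 0 0 -0.0008 0 0 0;-1 0 0 0 0 0 0;-1 0 0 0 0 0 0"

```text
clock: 29.75
eef_pos: [0.5238, -0.1314, 0.0852]
tool_rot: [0.006, 1.0, -0.001, 0.007]
ft_force: [-9.5, 2.5, 24.6]
grip_width: 0.0
grasp_force: 12.3
```

Request:
send_rows:
  steps: "-1 0 0 0.005 0 0 0;-1 0 0 0.01 0 0 0;-1 0 0 0.025 0 0 0;-1 0 0 0.035 0 0 0;-1 0 0 0.04 0 0 0"

```text
clock: 30.17
eef_pos: [0.5221, -0.1309, 0.1952]
tool_rot: [0.006, 1.0, 0.0, 0.003]
ft_force: [0.5, -0.7, -0.4]
grip_width: -0.0
grasp_force: 0.0
```

Request:
send_rows:
  steps: "-1 -0.02 0.02 0.03 0 0 0;-1 -0.02 0.02 0.02 0 0 0;-1 -0.02 0.03 0 0 0 0;-1 -0.02 0.03 0 0 0 0;-1 -0.02 0.03 0 0 0 0"

```text
clock: 30.58
eef_pos: [0.423, -0.0005, 0.2465]
tool_rot: [0.007, 1.0, 0.0, 0.007]
ft_force: [0.4, 1.7, 0.3]
grip_width: 0.0002
grasp_force: 0.0
```

```bash
python3 - <<'E'
from h import *
st()
c=camera('scene');Q=cloud(c).reshape(-1,3)
m=(abs(Q[:,0]-.523)<.05)&(Q[:,1]>-.12)&(Q[:,1]<.01)&(Q[:,2]<.1);Q=Q[m]
p=np.polyfit(Q[:,1],Q[:,2],1)
for i in range(2):
  k=abs(Q[:,2]-np.polyval(p,Q[:,1]))<.004;p=np.polyfit(Q[k,1],Q[k,2],1)
print('slope',-p[0],'z',np.polyval(p,-.06),k.sum(),len(k))
b=c['frame'][110:350,90:390,::-1]
cv2.imwrite('pics/s7.png',cv2.convertScaleAbs(cv2.resize(b,None,fx=2.5,fy=2.5,interpolation=cv2.INTER_CUBIC),alpha=1.5))
E
```

```text
t 30.58 tcp [ 0.423  -0.0005  0.2465] tau 0.0 z [ 0.013 -0.    -1.   ] y [0.014 1.    0.   ] F [0.4 1.7 0.3] w 0.0002 gf 0.0 q [-0.    0.06 -0.1   1.39 -0.    0.01]
slope 0.011491221962192055 z 0.07771473526750589 2870 2870
```

View pics/s7.png

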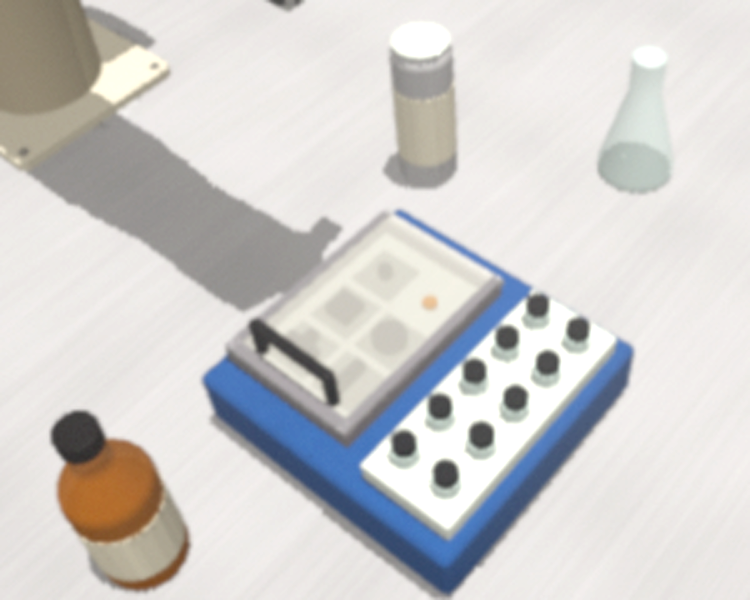

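The cover lies flat on the rim (fitted slope 0.01 rad, which is calibration noise). The handle is at (295,360) in the crop, and the can, bottle and flask are in place. Handing in.

```bash
python3 -c "
from workcell import *
print(job_done())"
```

```text
the job is handed in; nothing more can be done
None
```

The job is handed in at about 31 s: I opened the cover to about 1.88 rad, pressed the square, bar and large round keys fully down in that order, and pressed the cover shut; the can, bottle and flask stayed where they stood. While closing, the fingertips briefly rode up on the handle bar (about 52 N sideways and up at the wrist, under the 120 N limit) before I backed off and pushed again.

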